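# Rack the roast flight from green to black

## Task

Set up the roast tasting: stand the four loose tubes of beans upright in the four empty holes of the rack, pushed right down onto its base board, so that the row darkens step by step from the unroasted green tube at one end to the black one at the other. Leave those two end tubes in their holes, and do not shift the timer, the cream jug or the scoop.

Things in the scene. Friction and masses are not known exactly. Their poses are not given: they have to be found in the camera images.
- rack: Low wooden rack, fixed: 66 mm (its x) by 352 mm (its y), upper board's top at 44 mm, end cheeks 47 mm. Six round through holes, 44 mm across, at x = 0, y = -140, -84, -28, +28, +84, +140 mm; the tubes stand on its base board, whose top is 12 mm above the worktop. Origin: centre of the underside, z up; yaw within 0.2 rad of the world axes.
- tube_light: Sealed clear tube of coffee beans, light roast: tan, the palest of the four browns. Cylinder 36 mm across, 95 mm tall, the bottom 7 mm tapering to a 27 mm foot; silvery collar on the top 14 mm, with a window where the beans show from above; 65 to 105 g. Origin: centre of its underside, z along the tube. Starts standing loose on the worktop behind the rack.
- tube_medium: Sealed clear tube of coffee beans, medium roast: orange-brown (chestnut). Cylinder 36 mm across, 95 mm tall, the bottom 7 mm tapering to a 27 mm foot; silvery collar on the top 14 mm, with a window where the beans show from above; 65 to 105 g. Origin: centre of its underside, z along the tube. Starts standing loose on the worktop behind the rack.
- tube_full: Sealed clear tube of coffee beans, full roast: dark reddish brown. Cylinder 36 mm across, 95 mm tall, the bottom 7 mm tapering to a 27 mm foot; silvery collar on the top 14 mm, with a window where the beans show from above; 65 to 105 g. Origin: centre of its underside, z along the tube. Starts standing loose on the worktop behind the rack.
- tube_dark: Sealed clear tube of coffee beans, dark roast: blackish brown, the darkest of the four loose ones. Cylinder 36 mm across, 95 mm tall, the bottom 7 mm tapering to a 27 mm foot; silvery collar on the top 14 mm, with a window where the beans show from above; 65 to 105 g. Origin: centre of its underside, z along the tube. Starts standing loose on the worktop behind the rack.
- tube_green: Sealed clear tube of coffee beans, unroasted beans: pale grey-green. Cylinder 36 mm across, 95 mm tall, the bottom 7 mm tapering to a 27 mm foot; silvery collar on the top 14 mm, with a window where the beans show from above; 65 to 105 g. Origin: centre of its underside, z along the tube. Starts standing in an end hole of the rack (either end) and stays there.
- tube_black: Sealed clear tube of coffee beans, the blackest roast: black. Cylinder 36 mm across, 95 mm tall, the bottom 7 mm tapering to a 27 mm foot; silvery collar on the top 14 mm, with a window where the beans show from above; 65 to 105 g. Origin: centre of its underside, z along the tube. Starts standing in an end hole of the rack (either end) and stays there.
- timer: Square white kitchen timer lying face up, 62 x 62 x 18 mm, bystander behind the tubes. Origin: centre of the underside.
- creamer: Small steel cream jug, 58 x 82 x 64 mm, bystander behind the tubes. Origin: centre of the underside.
- scoop: Small steel coffee scoop lying at the right, 48 x 99 x 32 mm, bystander. Origin: centre of the underside.
Mind the look-alikes: they are no part of the job. What is shaped like the tube_dark but purple is not meant.

How it is judged:
By the outcome, as a careful person would: the job done as asked, in the order asked, and still so for the second after the job is handed in, with the robot touching nothing.
It also fails if it takes over 99 s, if anything falls off the work surface, if the arm or the gripper's body presses on something with over 40 N, if the wrist force passes 120 N, or if a joint passes its speed limit or range.

## Robot

A 7-joint arm with a two-finger parallel gripper is mounted at the origin on a cart in front of the work surface, level with it; the furniture and walls round the work are solid. World frame = base frame: x ahead of the robot, y to its left, z up, the work surface at z = 0. Lengths are in m, angles in degrees, forces in N, time in s.
With the tool pointing down it reaches from about 0.425 to 0.875 m from the base axis. Payload 4.7 kg.
Tool frame: the origin (TCP) lies at the very end of the fingers, on their centre line; the grasp point (between the pads) lies 19 mm behind it (env.grip_point_offset is the distance from the TCP to the grasp point, in m); z points along the fingers, y is the line along which they close (so a half turn about z gives the same grasp; the last joint's range is limited). The gripper opens to 87 mm and grips with 3 to 60 N. Pads are 19 mm wide; open, the fingers measure 117 mm over their backs; the gripper's body (75 mm by 190 mm) begins 51 mm behind the grasp point.
Start: joints at [64.578, 18.392, -4.016, 83.108, 1.295, 78.541, -3.26], TCP at [0.287, -0.583, 0.223] pointing down, gripper open.
Joint ranges: [-163.93, 163.93], [-17.29, 119.83], [-79.2, 71.16], [3.27, 140.29], [-89.18, 269.18], [5.43, 117.66], [-154.24, 154.24]. Speed limits (degrees/s): [147.25, 147.25, 180, 180, 180, 180, 180].

## Interface

Orientations are given as [roll, pitch, yaw] about the fixed x, y, z axes, in that order (R = Rz(yaw) Ry(pitch) Rx(roll)).
In Python, from cell import env gives the robot as it stands.
- The arm moves only by the tool jog_arm, never from a script. Its argument "motion" is a list of rows, each an object of numbers: "x", "y", "z": the shift along the tool's x, y, z in cm; "ax", "ay", "az": the turn, a rotation vector about the tool's x, y, z in degrees. In form: [{"x": .., "y": .., "z": .., "ax": .., "ay": .., "az": ..}, ...]. A call has exactly 5 rows; each row shifts and turns the commanded pose from where the row before left it, along the tool's axes as they then stand; what a row does not reach is not made up. A row lasts 1/10 s, in which the tool goes at most 50 mm and 8.59 degrees, less where a joint would pass 70% of its speed; a pose out of reach is approached as far as the arm can. A call is refused whole if a number of a shift passes 5 or a number of a turn 8.59, either way. A call with a gripper value outside its range is refused whole. "claw" is the gripper command: -1 is shut, 1 is fully open, values between are in proportion, set as the call begins (left out, the last holds). The fingers move at their own pace and stop on an object; "squeeze" is the grip in N (left out, the last holds). Time passes only in rows, so rows that do not move let the fingers close, or fill a call up. It gives the time, the measured TCP pose, the force, the opening and the grip force at its end, in the units of the state.
- env.get_obs(): the state, without advancing time (a new reading comes with each control period).
- env.read_camera(name): name is "scene" or "top" or "wrist"; returns the picture (420x560x3 uint8, red, green, blue); there is no depth.
- env.camera_params(name): a dict with "fx", "fy", "cx", "cy" (pixels), "extrinsics" (4x4, takes a point from world to camera coordinates). Camera axes: x right, y up, looking along -z (the intrinsics and any distortion apply to the point x, -y, -z); pixel columns grow to the right and rows downward; lengths in m; the calibration is good to about 2 mm. The wrist camera is an equidistant fisheye: a pixel r from the principal point sees the ray r / f radians off the axis. A picture is of the moment at which its call begins: read the wrist's pose just before it. camera_params takes no time and is no camera call; for the wrist camera it gives the pose at the moment of the call.
- env.sign_off(): hands the job in; it is judged then, once.
The state is a dict: "time_s": time; "qpos": joint angles; "joint_velocities": joint speeds; "effort": joint torques, N m; "tool_pos": TCP position; "tool_rot": TCP orientation; "force": force on the tool from outside, world axes, zero at the start; "wrist_torque": the same for the moment, N m; "grip_width": finger opening in m; "grasp_force": force on a finger pad.
Only numpy, scipy, OpenCV 4.12 (cv2) and the standard library are available. Lean on these libraries where they do the work, as an engineer would, in place of code of your own. Each camera call takes 0.05 s, during which the arm holds its last target. There are 200 camera calls.

## Working session

There is one attempt and no reset: what is moved stays moved. The work goes in short steps, Python scripts to look and compute and a tool call to move; the robot and the scene stay as the last step left them, time stands still between calls to the robot, and variables do not carry over. Pictures are saved under pics/ and viewed, at most 14 in all, crops included, and the job is handed in when it is done.

Besides the shell and the picture viewer there is one more tool, called after ">>>" as a command line: name --argument value ..., lists and objects as JSON in quotes. jog_arm: Moves the arm, as the interface text tells. Its arguments: {"type":"object","properties":{"motion":{"type":"array"},"claw":{"type":"number"},"squeeze":{"type":"number"}},"required":["motion"]}

```bash
mkdir -p pics; ls; python3 - <<'E'
from cell import env
import cv2
o=env.get_obs();print(o['time_s'],o['tool_pos'],o['tool_rot'],o['grip_width'])
for n in ['scene','top']:
    cv2.imwrite(f'pics/{n}0.png',env.read_camera(n)[:,:,::-1]); p=env.camera_params(n);print(n,p)
E
```

```text
pics
0.0 [ 0.28697767 -0.58259857  0.22145826] [-1.79891335e+02  6.54236120e-03  2.62291669e+01] 0.08708202931509677
scene {'fx': 392.1161914265042, 'fy': 392.1161914265042, 'cx': 278.16100991725824, 'cy': 208.862931023493, 'extrinsics': array([[-0.45001161, -0.89292714, -0.01306425,  0.251411  ],
       [ 0.68931333, -0.35662197,  0.63060915, -0.42277286],
       [-0.56774702,  0.27477608,  0.77599061, -0.80038644],
       [ 0.        ,  0.        ,  0.        ,  1.        ]])}
top {'fx': 455.51853838677096, 'fy': 455.51853838677096, 'cx': 276.43170405320376, 'cy': 212.9491190076805, 'extrinsics': array([[-0.01275104, -0.9997806 , -0.01661831,  0.00268935],
       [ 0.98328572, -0.01555595,  0.18140342, -0.59839234],
       [-0.18162213, -0.01402746,  0.98326834, -1.23377391],
       [ 0.        ,  0.        ,  0.        ,  1.        ]])}
```

View pics/top0.png

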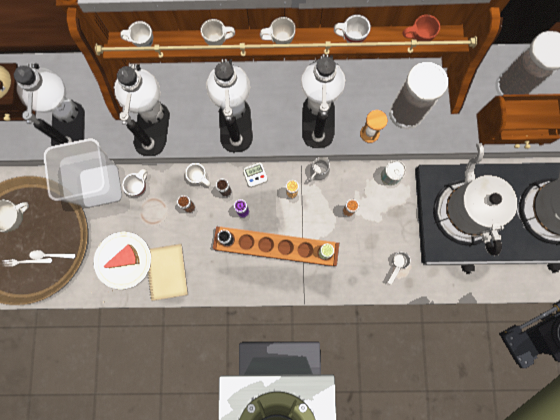

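View pics/scene0.png

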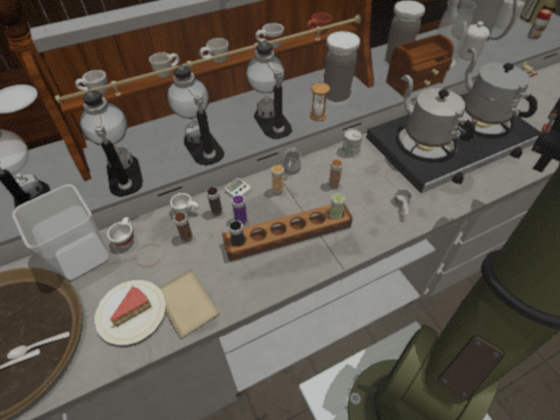

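The top view shows these candidates:
- Reddish brown tube at (185,203).
- Blackish brown tube at (223,186).
- Purple tube at (241,208), the look-alike, not meant.
- Tan tube at (292,189).
- Orange-brown tube at (351,207).
- Black end tube at (225,236) and green end tube at (327,250).
- Amber hourglass at (374,125), not a tube.

I'll check the choice in one close crop.

```bash
python3 - <<'E'
import cv2
i=cv2.imread('pics/top0.png')[165:275,170:370]
cv2.imwrite('pics/crop0.png',cv2.resize(i,None,fx=4,fy=4,interpolation=cv2.INTER_CUBIC))
E
```

```text
(no output)
```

View pics/crop0.png

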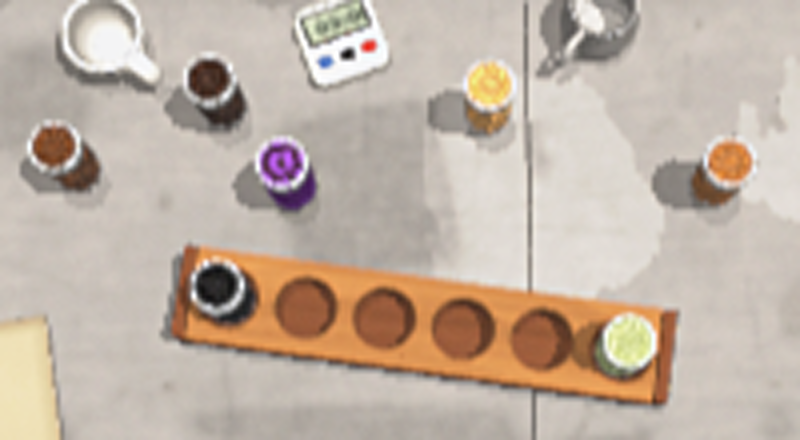

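The crop confirms it. Full is at crop (56,146), dark (210,80), light (489,83), medium (729,162) and purple (282,161, avoided). The holes run from (307,308) to (542,340), with black on the left and green on the right.

```bash
cat > h.py <<'E'
import numpy as np
from cell import env
def ray(n,uv,z,p=None):
    p=p or env.camera_params(n);E=p['extrinsics'];R=E[:3,:3];c=-R.T@E[:3,3]
    x=(uv[0]-p['cx'])/p['fx'];y=(uv[1]-p['cy'])/p['fy']
    if n=='wrist':
        r=np.hypot(x,y);k=np.sin(r)/r if r else 1;d=np.array([x*k,-y*k,-np.cos(r)])
    else: d=np.array([x,-y,-1])
    d=R.T@d;return c+d*(z-c[2])/d[2]
def delta(t,yaw):
    "target TCP [x,y,z], yaw deg -> tool-frame cm, deg turn about z"
    from scipy.spatial.transform import Rotation as Ro
    o=env.get_obs();R=Ro.from_euler('xyz',o['tool_rot'],degrees=True)
    d=R.inv().apply(np.array(t)-o['tool_pos'])*100
    T=Ro.from_euler('xyz',[180,0,yaw],degrees=True)
    return d.round(2),(R.inv()*T).as_rotvec(degrees=True).round(2)
E
python3 - <<'E'
from h import *
f=lambda u,v:(170+(u+.5)/4-.5,165+(v+.5)/4-.5)
for n,u,v in [('full',56,146),('dark',210,80),('light',489,83),('medium',729,162),('purple',282,161)]: print(n,ray('top',f(u,v),.095).round(4))
H=[ray('top',f(*q),.044) for q in [(307,308),(384,318),(463,329),(542,340)]]
for h in H:print('hole',h.round(4))
for q in [(218,287),(627,343)]:print('end',ray('top',f(*q),.107).round(4))
d=H[3]-H[0];print(np.linalg.norm(d)/3,np.degrees(np.arctan2(d[0],-d[1])))
p=env.camera_params('wrist');print(p)
for u,v in [(197,174),(318,170),(229,150),(322,140)]:print(ray('top',(u,v),.06).round(3))
print(delta([.56,.11,.2],90))
E
```

```text
full [0.6282 0.2494 0.095 ]
dark [0.6733 0.1433 0.095 ]
light [ 0.6679 -0.0502  0.095 ]
medium [ 0.6095 -0.2134  0.095 ]
purple [0.6151 0.0932 0.095 ]
hole [0.5194 0.0802 0.044 ]
hole [0.5115 0.0259 0.044 ]
hole [ 0.5029 -0.0296  0.044 ]
hole [ 0.4944 -0.0849  0.044 ]
end [0.5268 0.135  0.107 ]
end [ 0.4851 -0.1385  0.107 ]
0.05567524481250641 -8.614971370545595
{'fx': 325.19226210127806, 'fy': 325.19226210127806, 'cx': 272.42640279024437, 'cy': 209.06983020847892, 'extrinsics': array([[ 0.44215039, -0.89693917, -0.00177591, -0.64874786],
       [ 0.85990607,  0.42445616, -0.28354631,  0.03611343],
       [ 0.25507759,  0.123843  ,  0.9589569 , -0.39155877],
       [ 0.        ,  0.        ,  0.        ,  1.        ]])}
[0.715 0.221 0.06 ]
[ 0.721 -0.127  0.06 ]
[0.785 0.129 0.06 ]
[ 0.81  -0.141  0.06 ]
(array([ 55.1 , -50.06,   2.24]), array([-9.000e-02, -5.000e-02, -6.377e+01]))
```

```bash
python3 - <<'E'
from h import *
def tri(a,b):
    A=[];B=[]
    P0=ray('top',a,0);P1=ray('top',a,.3);Q0=ray('scene',b,0);Q1=ray('scene',b,.3)
    d=(P1-P0)/.3;e=(Q1-Q0)/.3
    s=np.linalg.lstsq(np.c_[d,-e],Q0-P0,rcond=None)[0]
    p=P0+d*s[0];q=Q0+e*s[1];return ((p+q)/2).round(3),np.linalg.norm(p-q).round(3)
print('base',tri((150,150),(127,190)),tri((236,148),(210,160)),tri((320,143),(278,133)))
print('handle',tri((144,113),(117,135)),tri((232,108),(202,117)),tri((319,95),(279,85)))
# refine full, dark etc. using scene top centres
for n,a,b in [('full',(184,201),(182,219)),('dark',(222.5,185),(214,193)),('light',(292,185.7),(278,174)),('med',(352,205.5),(336,164))]: print(n,tri(a,b))
print(delta([.6,.2,.2],81.4))
E
```

```text
base (array([0.776, 0.348, 0.1  ]), np.float64(0.003)) (array([0.777, 0.106, 0.104]), np.float64(0.005)) (array([ 0.79 , -0.125,  0.104]), np.float64(0.014))
handle (array([0.823, 0.32 , 0.247]), np.float64(0.003)) (array([0.845, 0.098, 0.209]), np.float64(0.014)) (array([ 0.857, -0.136,  0.235]), np.float64(0.038))
full (array([0.63 , 0.249, 0.081]), np.float64(0.006))
dark (array([0.674, 0.141, 0.084]), np.float64(0.005))
light (array([ 0.672, -0.054,  0.068]), np.float64(0.007))
med (array([ 0.61 , -0.215,  0.089]), np.float64(0.0))
(array([ 62.67, -56.37,   2.25]), array([-9.000e-02, -4.000e-02, -5.517e+01]))
```

>>> jog_arm --motion '[{"x": 3.7,"y": -3.3,"az": -4},{"x": 3.8,"y": -3.0,"az": -4},{"x": 3.9,"y": -2.8,"az": -4},{"x": 4.1,"y": -2.5,"az": -4},{"x": 4.2,"y": -2.2,"az": -4}]' --claw 1 --squeeze 20

```text
$.motion[0]: bad value
```

>>> jog_arm --motion '[{"x": 3.67,"y": -3.25,"z": 0,"ax": 0,"ay": 0,"az": -2.9},{"x": 3.83,"y": -3.06,"z": 0,"ax": 0,"ay": 0,"az": -2.9},{"x": 3.98,"y": -2.86,"z": 0,"ax": 0,"ay": 0,"az": -2.9},{"x": 4.12,"y": -2.65,"z": 0,"ax": 0,"ay": 0,"az": -2.9},{"x": 4.25,"y": -2.44,"z": 0,"ax": 0,"ay": 0,"az": -2.9}]' --claw 1 --squeeze 20

```text
time_s: 0.6
tool_pos: [0.3804, -0.3543, 0.2222]
tool_rot: [-180.0, 0.0, 40.8]
force: [0.3, -0.5, 0.8]
grip_width: 0.0869
grasp_force: 0.0
```

>>> jog_arm --motion '[{"x": 4.37,"y": -2.22,"z": 0,"ax": 0,"ay": 0,"az": -2.9},{"x": 4.47,"y": -2.0,"z": 0,"ax": 0,"ay": 0,"az": -2.9},{"x": 4.57,"y": -1.77,"z": 0,"ax": 0,"ay": 0,"az": -2.9},{"x": 4.65,"y": -1.54,"z": 0,"ax": 0,"ay": 0,"az": -2.9},{"x": 4.72,"y": -1.3,"z": 0,"ax": 0,"ay": 0,"az": -2.9}]'

```text
time_s: 1.1
tool_pos: [0.4732, -0.1278, 0.2224]
tool_rot: [180.0, 0.0, 55.3]
force: [1.4, -0.2, 0.3]
grip_width: 0.0871
grasp_force: 0.0
```

```bash
python3 - <<'E'
from h import *
o=env.get_obs();print(o['time_s'],o['tool_pos'],o['tool_rot'])
print(delta([.628,.249,.2],81.4))
E
```

```text
1.1 [ 0.47315404 -0.12778475  0.22241122] [1.79987653e+02 2.69414816e-02 5.53364667e+01]
(array([39.8 , -8.69,  2.22]), array([ 1.000e-02,  3.000e-02, -2.606e+01]))
```

>>> jog_arm --motion '[{"x": 4.42,"y": -0.97,"z": 0.25,"ax": 0,"ay": 0,"az": -2.9},{"x": 4.47,"y": -0.75,"z": 0.25,"ax": 0,"ay": 0,"az": -2.9},{"x": 4.5,"y": -0.52,"z": 0.25,"ax": 0,"ay": 0,"az": -2.9},{"x": 4.52,"y": -0.29,"z": 0.25,"ax": 0,"ay": 0,"az": -2.9},{"x": 4.53,"y": -0.06,"z": 0.25,"ax": 0,"ay": 0,"az": -2.9}]'

```text
time_s: 1.6
tool_pos: [0.5595, 0.0812, 0.2097]
tool_rot: [180.0, 0.0, 69.8]
force: [1.0, -0.4, -0.0]
grip_width: 0.0868
grasp_force: 0.0
```

>>> jog_arm --motion '[{"x": 4.53,"y": 0.17,"z": 0.25,"ax": 0,"ay": 0,"az": -2.9},{"x": 4.51,"y": 0.39,"z": 0.25,"ax": 0,"ay": 0,"az": -2.9},{"x": 4.49,"y": 0.62,"z": 0.25,"ax": 0,"ay": 0,"az": -2.9},{"x": 4.45,"y": 0.85,"z": 0.2,"ax": 0,"ay": 0,"az": -2.9},{"x": 0,"y": 0,"z": 0,"ax": 0,"ay": 0,"az": 0}]'

```text
time_s: 2.1
tool_pos: [0.6264, 0.2554, 0.1982]
tool_rot: [-179.7, -0.3, 81.9]
force: [-0.8, 0.9, 0.0]
grip_width: 0.0872
grasp_force: 0.0
```

```bash
python3 - <<'E'
from h import *
import cv2
p=env.camera_params('wrist');o=env.get_obs();print(o['tool_pos'],o['tool_rot'])
cv2.imwrite('pics/w1.png',env.read_camera('wrist')[:,:,::-1])
print(repr(p))
print(delta([.628,.249,.05],81.4))
E
```

```text
[0.62643822 0.25539804 0.1982042 ] [-179.71718361   -0.28524804   81.8960188 ]
{'fx': 325.19226210127806, 'fy': 325.19226210127806, 'cx': 272.42640279024437, 'cy': 209.06983020847892, 'extrinsics': array([[ 0.99001949, -0.14084593, -0.00488129, -0.5819662 ],
       [ 0.13392184,  0.95100688, -0.27865902, -0.29960333],
       [ 0.04389013,  0.27522415,  0.9603777 , -0.46640685],
       [ 0.        ,  0.        ,  0.        ,  1.        ]])}
(array([-0.26,  0.22, 14.86]), array([-0.23, -0.1 ,  0.28]))
```

View pics/w1.png

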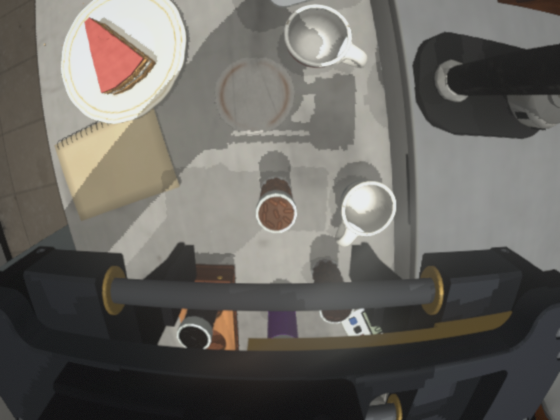

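The wrist view shows the full-roast tube's top at (276,212) between the fingers, with the cup to its right at (368,208).

```bash
python3 - <<'E'
from h import *
p=env.camera_params('wrist')
print(ray('wrist',(276,212),.095,p), env.get_obs()['tool_pos'])
print('cup',ray('wrist',(368,208),.06,p)); print(delta([.628,.249,.05],81.4))
E
```

```text
[0.62752478 0.24762034 0.095     ] [0.62671764 0.25161    0.19861808]
cup [0.71741664 0.2279612  0.06      ]
(array([-0.26,  0.22, 14.86]), array([-0.23, -0.1 ,  0.28]))
```

>>> jog_arm --motion '[{"x": -0.3,"y": 0.15,"z": 4.5,"ax": 0,"ay": 0,"az": 0},{"x": 0,"y": 0,"z": 4.5,"ax": 0,"ay": 0,"az": 0},{"x": 0,"y": 0,"z": 3.5,"ax": 0,"ay": 0,"az": 0},{"x": 0,"y": 0,"z": 2.3,"ax": 0,"ay": 0,"az": 0},{"x": 0,"y": 0,"z": 0,"ax": 0,"ay": 0,"az": 0}]'

```text
time_s: 2.65
tool_pos: [0.6267, 0.2403, 0.0483]
tool_rot: [-179.6, 0.3, 81.2]
force: [0.2, -0.7, 0.9]
grip_width: 0.0868
grasp_force: 0.0
```

>>> jog_arm --motion '[{"x": 0,"y": 0,"z": 0,"ax": 0,"ay": 0,"az": 0},{"x": 0,"y": 0,"z": 0,"ax": 0,"ay": 0,"az": 0},{"x": 0,"y": 0,"z": 0,"ax": 0,"ay": 0,"az": 0},{"x": 0,"y": 0,"z": 0,"ax": 0,"ay": 0,"az": 0},{"x": 0,"y": 0,"z": 0,"ax": 0,"ay": 0,"az": 0}]' --claw -1

```text
time_s: 3.15
tool_pos: [0.6297, 0.2443, 0.0534]
tool_rot: [179.9, -0.0, 81.3]
force: [0.1, 0.2, -0.5]
grip_width: 0.0551
grasp_force: 0.0
```

>>> jog_arm --motion '[{"x": 0,"y": 0,"z": 0,"ax": 0,"ay": 0,"az": 0},{"x": 0,"y": 0,"z": 0,"ax": 0,"ay": 0,"az": 0},{"x": 0,"y": 0,"z": 0,"ax": 0,"ay": 0,"az": 0},{"x": 0,"y": 0,"z": 0,"ax": 0,"ay": 0,"az": 0},{"x": 0,"y": 0,"z": 0,"ax": 0,"ay": 0,"az": 0}]'

```text
time_s: 3.65
tool_pos: [0.6292, 0.2442, 0.0525]
tool_rot: [-180.0, 0.0, 81.3]
force: [-0.2, 0.5, 1.3]
grip_width: 0.0355
grasp_force: 20.0
```

>>> jog_arm --motion '[{"x": 0,"y": 0,"z": -3,"ax": 0,"ay": 0,"az": 0},{"x": 0,"y": 0,"z": -4,"ax": 0,"ay": 0,"az": 0},{"x": 0,"y": 0,"z": -4,"ax": 0,"ay": 0,"az": 0},{"x": -2,"y": -0.7,"z": -1.75,"ax": 0,"ay": 0,"az": 0},{"x": -3.96,"y": -1.39,"z": 0,"ax": 0,"ay": 0,"az": 0}]'

```text
time_s: 4.15
tool_pos: [0.601, 0.1927, 0.1837]
tool_rot: [179.7, -0.3, 81.6]
force: [0.5, -0.2, -0.4]
grip_width: 0.0356
grasp_force: 20.0
```

>>> jog_arm --motion '[{"x": -3.96,"y": -1.39,"z": 0,"ax": 0,"ay": 0,"az": 0},{"x": -3.96,"y": -1.39,"z": 0,"ax": 0,"ay": 0,"az": 0},{"x": -3.96,"y": -1.39,"z": 0,"ax": 0,"ay": 0,"az": 0},{"x": -3.5,"y": -1.2,"z": 0,"ax": 0,"ay": 0,"az": 0},{"x": -2.4,"y": -0.88,"z": 0,"ax": 0,"ay": 0,"az": 0}]'

```text
time_s: 4.65
tool_pos: [0.5097, 0.019, 0.1798]
tool_rot: [-180.0, 0.1, 81.2]
force: [0.5, -0.3, -1.4]
grip_width: 0.0355
grasp_force: 20.0
```

>>> jog_arm --motion '[{"x": 0,"y": 0,"z": 0,"ax": 0,"ay": 0,"az": 0},{"x": 0,"y": 0,"z": 0,"ax": 0,"ay": 0,"az": 0},{"x": 0,"y": 0,"z": 0,"ax": 0,"ay": 0,"az": 0},{"x": 0,"y": 0,"z": 0,"ax": 0,"ay": 0,"az": 0},{"x": 0,"y": 0,"z": 0,"ax": 0,"ay": 0,"az": 0}]'

```text
time_s: 5.15
tool_pos: [0.5113, 0.0232, 0.1799]
tool_rot: [-180.0, -0.0, 81.4]
force: [0.5, 0.3, -0.3]
grip_width: 0.0355
grasp_force: 20.0
```

```bash
python3 - <<'E'
from h import *
import cv2
o=env.get_obs()
a=env.read_camera('wrist');p=env.camera_params('wrist')
cv2.imwrite('pics/w2.png',a[:,:,::-1])
t=env.read_camera('top');cv2.imwrite('pics/t2.png',t[:,:,::-1])
print(o['tool_pos'],o['tool_rot'])
print(delta([.5107,.0219,.18],81.4))
E
```

```text
[0.51126515 0.02323965 0.17990459] [-1.79984217e+02 -3.66398426e-02  8.14468441e+01]
(array([-0.1 , -0.03, -0.01]), array([-0.02, -0.02,  0.01]))
```

View pics/w2.png

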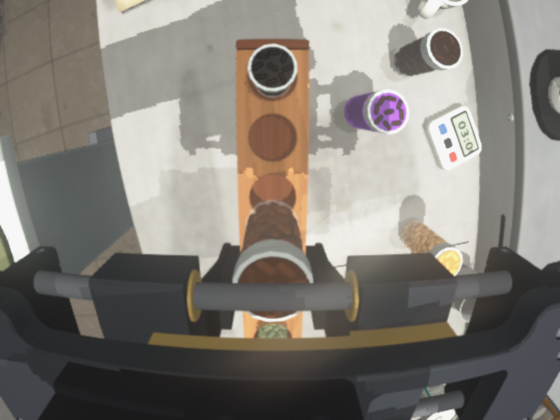

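The wrist view shows the held tube's collar at (272,280), the free dark-side hole at (272,137), the dark tube at (444,49) and the rack running straight up the picture.

```bash
python3 - <<'E'
from h import *
p=env.camera_params('wrist')
print('held',ray('wrist',(272,280),.2224,p))
print('holeD',ray('wrist',(272,137),.044,p),'black',ray('wrist',(272,70),.107,p),'dark',ray('wrist',(444,49),.095,p))
print(env.get_obs()['tool_pos'])
E
```

```text
held [0.51131548 0.03359835 0.2224    ]
holeD [0.51809295 0.08018609 0.044     ] black [0.52609949 0.13255869 0.107     ] dark [0.67068085 0.14192387 0.095     ]
[0.51116668 0.02279464 0.17990575]
```

```bash
python3 - <<'E'
import cv2
i=cv2.imread('pics/w2.png')[225:345,180:360];j=cv2.imread('pics/t2.png')[195:275,205:345]
cv2.imwrite('pics/c2.png',cv2.vconcat([cv2.resize(i,(480,320),interpolation=cv2.INTER_CUBIC),cv2.resize(j,(480,274),interpolation=cv2.INTER_CUBIC)]))
E
```

```text
(no output)
```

View pics/c2.png

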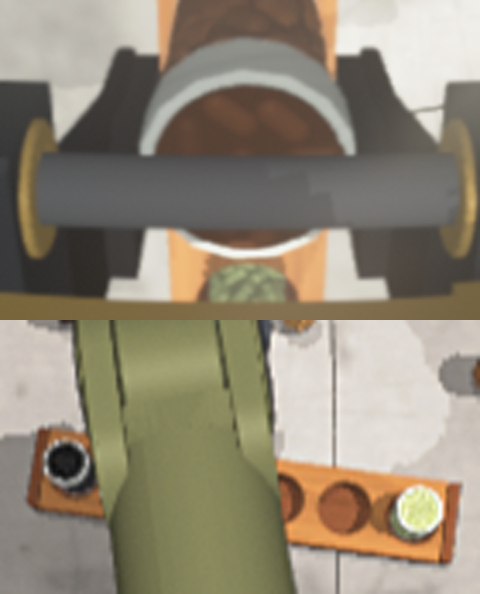

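>>> jog_arm --motion '[{"x": -0.28,"y": -0.1,"z": 1.5,"ax": 0,"ay": 0,"az": 0},{"x": 0,"y": 0,"z": 2.5,"ax": 0,"ay": 0,"az": 0},{"x": 0,"y": 0,"z": 2.5,"ax": 0,"ay": 0,"az": 0},{"x": 0,"y": 0,"z": 1.2,"ax": 0,"ay": 0,"az": 0},{"x": 0,"y": 0,"z": 0.2,"ax": 0,"ay": 0,"az": 0}]'

```text
time_s: 5.75
tool_pos: [0.508, 0.0193, 0.0989]
tool_rot: [-179.8, 0.0, 81.3]
force: [-0.3, -0.3, -0.8]
grip_width: 0.0355
grasp_force: 20.0
```

>>> jog_arm --motion '[{"x": 0,"y": 0,"z": 0.2,"ax": 0,"ay": 0,"az": 0},{"x": 0,"y": 0,"z": 0.3,"ax": 0,"ay": 0,"az": 0},{"x": 0,"y": 0,"z": 0.3,"ax": 0,"ay": 0,"az": 0},{"x": 0,"y": 0,"z": 0.3,"ax": 0,"ay": 0,"az": 0},{"x": 0,"y": 0,"z": 0.2,"ax": 0,"ay": 0,"az": 0}]'

```text
time_s: 6.25
tool_pos: [0.5098, 0.0194, 0.0881]
tool_rot: [180.0, 0.0, 81.3]
force: [-0.1, 0.3, -1.0]
grip_width: 0.0358
grasp_force: 20.0
```

>>> jog_arm --motion '[{"x": 0,"y": 0,"z": 0.5,"ax": 0,"ay": 0,"az": 0},{"x": 0,"y": 0,"z": 0.5,"ax": 0,"ay": 0,"az": 0},{"x": 0,"y": 0,"z": 0.5,"ax": 0,"ay": 0,"az": 0},{"x": 0,"y": 0,"z": 0.4,"ax": 0,"ay": 0,"az": 0},{"x": 0,"y": 0,"z": 0.2,"ax": 0,"ay": 0,"az": 0}]'

```text
time_s: 6.75
tool_pos: [0.5093, 0.0194, 0.0664]
tool_rot: [-180.0, 0.0, 81.3]
force: [0.1, -0.9, -0.4]
grip_width: 0.0356
grasp_force: 20.0
```

>>> jog_arm --motion '[{"x": 0,"y": 0,"z": 0.2,"ax": 0,"ay": 0,"az": 0},{"x": 0,"y": 0,"z": 0.1,"ax": 0,"ay": 0,"az": 0},{"x": 0,"y": 0,"z": 0,"ax": 0,"ay": 0,"az": 0},{"x": 0,"y": 0,"z": 0,"ax": 0,"ay": 0,"az": 0},{"x": 0,"y": 0,"z": 0,"ax": 0,"ay": 0,"az": 0}]'

```text
time_s: 7.25
tool_pos: [0.5097, 0.0194, 0.0644]
tool_rot: [180.0, 0.0, 81.3]
force: [-2.1, 0.4, 4.2]
grip_width: 0.0358
grasp_force: 20.0
```

>>> jog_arm --motion '[{"x": 0,"y": 0,"z": 0,"ax": 0,"ay": 0,"az": 0},{"x": 0,"y": 0,"z": 0,"ax": 0,"ay": 0,"az": 0},{"x": 0,"y": 0,"z": 0,"ax": 0,"ay": 0,"az": 0},{"x": 0,"y": 0,"z": 0,"ax": 0,"ay": 0,"az": 0},{"x": 0,"y": 0,"z": -0.5,"ax": 0,"ay": 0,"az": 0}]' --claw 1

```text
time_s: 7.75
tool_pos: [0.509, 0.0194, 0.0685]
tool_rot: [-179.9, 0.0, 81.3]
force: [-0.0, -0.5, 1.0]
grip_width: 0.0675
grasp_force: 0.0
```

>>> jog_arm --motion '[{"x": 0,"y": 0,"z": -2,"ax": 0,"ay": 0,"az": 0},{"x": 0,"y": 0,"z": -4,"ax": 0,"ay": 0,"az": 0},{"x": 0,"y": 0,"z": -4,"ax": 0,"ay": 0,"az": 0},{"x": 0,"y": 0,"z": -3,"ax": 0,"ay": 0,"az": 0},{"x": 0,"y": 0,"z": 0,"ax": 0,"ay": 0,"az": 0}]'

```text
time_s: 8.25
tool_pos: [0.5127, 0.0198, 0.204]
tool_rot: [179.5, -0.0, 81.3]
force: [0.7, -0.1, -0.3]
grip_width: 0.087
grasp_force: 0.0
```

>>> jog_arm --motion '[{"x": 0,"y": 0,"z": 0,"ax": 0,"ay": 0,"az": 0},{"x": 0,"y": 0,"z": 0,"ax": 0,"ay": 0,"az": 0},{"x": 0,"y": 0,"z": 0,"ax": 0,"ay": 0,"az": 0},{"x": 0,"y": 0,"z": 0,"ax": 0,"ay": 0,"az": 0},{"x": 0,"y": 0,"z": 0,"ax": 0,"ay": 0,"az": 0}]'

```text
time_s: 8.75
tool_pos: [0.5092, 0.0194, 0.1983]
tool_rot: [-179.9, -0.0, 81.3]
force: [-0.4, 0.3, 0.4]
grip_width: 0.087
grasp_force: 0.0
```

```bash
python3 - <<'E'
from h import *
import cv2
a=env.read_camera('wrist');p=env.camera_params('wrist')
cv2.imwrite('pics/w3.png',a[:,:,::-1])
print(env.get_obs()['tool_pos'])
print(delta([.672,.1426,.2],81.4))
E
```

```text
[0.50937619 0.01943073 0.19851963]
(array([14.63, 14.22, -0.16]), array([-0.06, -0.01, -0.06]))
```

View pics/w3.png

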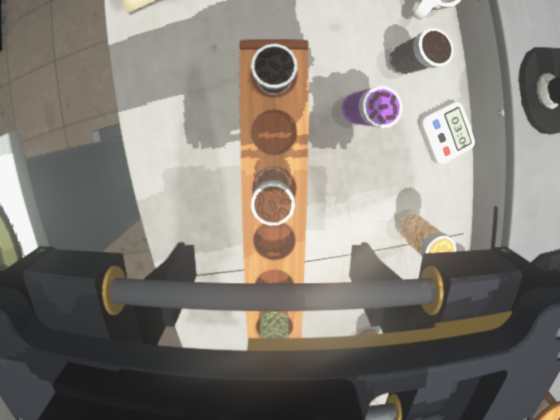

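The full tube stands in its hole at (273,202). Dark is at (435,48) and light at (439,245).

```bash
python3 - <<'E'
from h import *
p=env.camera_params('wrist')
for n,q,z in [('full',(273,202),.107),('dark',(435,48),.095),('light',(440,246),.095),('holeD',(273,131),.044),('holeM',(274,240),.044)]: print(n,ray('wrist',q,z,p).round(4))
E
```

```text
full [0.5097 0.0277 0.107 ]
dark [0.6707 0.1423 0.095 ]
light [ 0.6644 -0.0436  0.095 ]
holeD [0.5179 0.0813 0.044 ]
holeM [ 0.502  -0.0303  0.044 ]
```

>>> jog_arm --motion '[{"x": 2.2,"y": 2.1,"z": 0,"ax": 0,"ay": 0,"az": 0},{"x": 3.4,"y": 3.4,"z": 0,"ax": 0,"ay": 0,"az": 0},{"x": 3.4,"y": 3.4,"z": 0,"ax": 0,"ay": 0,"az": 0},{"x": 3.4,"y": 3.3,"z": 0,"ax": 0,"ay": 0,"az": 0},{"x": 2.2,"y": 2.0,"z": 0,"ax": 0,"ay": 0,"az": 0}]'

```text
time_s: 9.3
tool_pos: [0.6738, 0.1445, 0.1977]
tool_rot: [-179.9, -0.1, 81.4]
force: [0.0, -0.6, 1.1]
grip_width: 0.0866
grasp_force: 0.0
```

>>> jog_arm --motion '[{"x": 0,"y": 0,"z": 0,"ax": 0,"ay": 0,"az": 0},{"x": 0,"y": 0,"z": 0,"ax": 0,"ay": 0,"az": 0},{"x": 0,"y": 0,"z": 0,"ax": 0,"ay": 0,"az": 0},{"x": 0,"y": 0,"z": 0,"ax": 0,"ay": 0,"az": 0},{"x": 0,"y": 0,"z": 0,"ax": 0,"ay": 0,"az": 0}]'

```text
time_s: 9.8
tool_pos: [0.6718, 0.141, 0.1996]
tool_rot: [179.9, 0.1, 81.3]
force: [-0.3, 0.0, 0.4]
grip_width: 0.0871
grasp_force: 0.0
```

```bash
python3 - <<'E'
from h import *
import cv2
a=env.read_camera('wrist')
cv2.imwrite('pics/w4.png',a[:,:,::-1])
p=env.camera_params('wrist');print(repr(p['extrinsics']))
print(env.get_obs()['tool_pos'])
# dark tube ring: project expected pos
E=p['extrinsics'];c=E[:3,:3]@np.array([.672,.1426,.095])+E[:3,3];r=np.arctan2(np.hypot(c[0],c[1]),-c[2]);s=r*p['fx']/np.hypot(c[0],c[1]);u,v=p['cx']+c[0]*s,p['cy']-c[1]*s
print(u,v)
g=cv2.cvtColor(a,cv2.COLOR_RGB2GRAY)
cv2.imwrite('pics/c4.png',cv2.resize(a[int(v)-50:int(v)+50,int(u)-60:int(u)+60,::-1],None,fx=5,fy=5,interpolation=cv2.INTER_CUBIC));print(int(u)-60,int(v)-50)
E
```

```text
array([[ 0.988419  , -0.15174593,  0.00102175, -0.6415505 ],
       [ 0.14577531,  0.94761479, -0.28421079, -0.20309063],
       [ 0.0421596 ,  0.28106829,  0.95876128, -0.43768855],
       [ 0.        ,  0.        ,  0.        ,  1.        ]])
[0.6718474  0.14123101 0.1996051 ]
273.74160154335556 205.562909404534
213 155
```

View pics/c4.png

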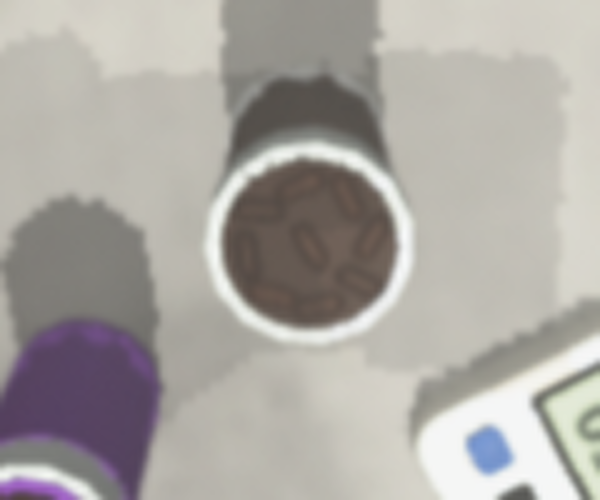

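The dark tube's ring is centred at crop (310,243), 3.5 mm ahead along tool x. The purple tube at lower left and the timer at lower right both clear the fingers.

>>> jog_arm --motion '[{"x": 0.36,"y": 0.07,"z": 3.5,"ax": 0,"ay": 0,"az": 0},{"x": 0,"y": 0,"z": 4.5,"ax": 0,"ay": 0,"az": 0},{"x": 0,"y": 0,"z": 4.5,"ax": 0,"ay": 0,"az": 0},{"x": 0,"y": 0,"z": 2.2,"ax": 0,"ay": 0,"az": 0},{"x": 0,"y": 0,"z": 0,"ax": 0,"ay": 0,"az": 0}]'

```text
time_s: 10.35
tool_pos: [0.6702, 0.144, 0.0478]
tool_rot: [-179.6, 0.2, 81.3]
force: [-1.1, -1.0, 0.2]
grip_width: 0.0867
grasp_force: 0.0
```

>>> jog_arm --motion '[{"x": 0,"y": 0,"z": 0,"ax": 0,"ay": 0,"az": 0},{"x": 0,"y": 0,"z": 0,"ax": 0,"ay": 0,"az": 0},{"x": 0,"y": 0,"z": 0,"ax": 0,"ay": 0,"az": 0},{"x": 0,"y": 0,"z": 0,"ax": 0,"ay": 0,"az": 0},{"x": 0,"y": 0,"z": 0,"ax": 0,"ay": 0,"az": 0}]' --claw -1

```text
time_s: 10.85
tool_pos: [0.6737, 0.1458, 0.053]
tool_rot: [179.9, -0.0, 81.3]
force: [0.8, -0.3, -0.2]
grip_width: 0.0549
grasp_force: 0.0
```

>>> jog_arm --motion '[{"x": 0,"y": 0,"z": 0,"ax": 0,"ay": 0,"az": 0},{"x": 0,"y": 0,"z": 0,"ax": 0,"ay": 0,"az": 0},{"x": 0,"y": 0,"z": 0,"ax": 0,"ay": 0,"az": 0},{"x": 0,"y": 0,"z": 0,"ax": 0,"ay": 0,"az": 0},{"x": 0,"y": 0,"z": 0,"ax": 0,"ay": 0,"az": 0}]'

```text
time_s: 11.35
tool_pos: [0.6733, 0.1458, 0.0521]
tool_rot: [180.0, 0.0, 81.3]
force: [0.3, -0.3, 0.5]
grip_width: 0.0354
grasp_force: 20.0
```

>>> jog_arm --motion '[{"x": 0,"y": 0,"z": -3,"ax": 0,"ay": 0,"az": 0},{"x": 0,"y": 0,"z": -4,"ax": 0,"ay": 0,"az": 0},{"x": 0,"y": 0,"z": -4,"ax": 0,"ay": 0,"az": 0},{"x": -0.9,"y": -1.5,"z": -1.8,"ax": 0,"ay": 0,"az": 0},{"x": -1.8,"y": -3,"z": 0,"ax": 0,"ay": 0,"az": 0}]'

```text
time_s: 11.85
tool_pos: [0.6271, 0.1279, 0.1836]
tool_rot: [179.6, -0.2, 81.4]
force: [-0.1, 0.2, 0.2]
grip_width: 0.0354
grasp_force: 20.0
```

>>> jog_arm --motion '[{"x": -2.2,"y": -3.7,"z": 0,"ax": 0,"ay": 0,"az": 0},{"x": -2.2,"y": -3.7,"z": 0,"ax": 0,"ay": 0,"az": 0},{"x": -1.6,"y": -2.48,"z": 0,"ax": 0,"ay": 0,"az": 0},{"x": 0,"y": 0,"z": 0,"ax": 0,"ay": 0,"az": 0},{"x": 0,"y": 0,"z": 0,"ax": 0,"ay": 0,"az": 0}]'

```text
time_s: 12.35
tool_pos: [0.5182, 0.081, 0.1804]
tool_rot: [179.9, 0.0, 81.3]
force: [-0.2, 0.1, -0.0]
grip_width: 0.0356
grasp_force: 20.0
```

>>> jog_arm --motion '[{"x": 0,"y": 0,"z": 0,"ax": 0,"ay": 0,"az": 0},{"x": 0,"y": 0,"z": 1.5,"ax": 0,"ay": 0,"az": 0},{"x": 0,"y": 0,"z": 2.5,"ax": 0,"ay": 0,"az": 0},{"x": 0,"y": 0,"z": 2.5,"ax": 0,"ay": 0,"az": 0},{"x": 0,"y": 0,"z": 0.8,"ax": 0,"ay": 0,"az": 0}]'

```text
time_s: 12.85
tool_pos: [0.516, 0.0818, 0.1033]
tool_rot: [-179.7, -0.0, 81.4]
force: [-0.4, -0.5, -0.5]
grip_width: 0.0356
grasp_force: 20.0
```

>>> jog_arm --motion '[{"x": 0,"y": 0,"z": 0,"ax": 0,"ay": 0,"az": 0},{"x": 0,"y": 0,"z": 0,"ax": 0,"ay": 0,"az": 0},{"x": 0,"y": 0,"z": 0,"ax": 0,"ay": 0,"az": 0},{"x": 0,"y": 0,"z": 0,"ax": 0,"ay": 0,"az": 0},{"x": 0,"y": 0,"z": 0,"ax": 0,"ay": 0,"az": 0}]'

```text
time_s: 13.35
tool_pos: [0.5185, 0.0814, 0.1078]
tool_rot: [179.9, 0.0, 81.3]
force: [0.6, 0.8, -0.7]
grip_width: 0.0354
grasp_force: 20.0
```

>>> jog_arm --motion '[{"x": 0,"y": 0,"z": 0.4,"ax": 0,"ay": 0,"az": 0},{"x": 0,"y": 0,"z": 0.4,"ax": 0,"ay": 0,"az": 0},{"x": 0,"y": 0,"z": 0.4,"ax": 0,"ay": 0,"az": 0},{"x": 0,"y": 0,"z": 0.4,"ax": 0,"ay": 0,"az": 0},{"x": 0,"y": 0,"z": 0.4,"ax": 0,"ay": 0,"az": 0}]'

```text
time_s: 13.85
tool_pos: [0.5178, 0.0814, 0.0865]
tool_rot: [-180.0, 0.0, 81.3]
force: [0.2, 0.1, -0.8]
grip_width: 0.0353
grasp_force: 20.0
```

Entered freely; push down to the base and release.

>>> jog_arm --motion '[{"x": 0,"y": 0,"z": 0.5,"ax": 0,"ay": 0,"az": 0},{"x": 0,"y": 0,"z": 0.5,"ax": 0,"ay": 0,"az": 0},{"x": 0,"y": 0,"z": 0.5,"ax": 0,"ay": 0,"az": 0},{"x": 0,"y": 0,"z": 0.4,"ax": 0,"ay": 0,"az": 0},{"x": 0,"y": 0,"z": 0.2,"ax": 0,"ay": 0,"az": 0}]'

```text
time_s: 14.35
tool_pos: [0.5177, 0.0814, 0.0655]
tool_rot: [-180.0, 0.0, 81.3]
force: [-0.1, 0.5, -1.2]
grip_width: 0.0355
grasp_force: 20.0
```

>>> jog_arm --motion '[{"x": 0,"y": 0,"z": 0.2,"ax": 0,"ay": 0,"az": 0},{"x": 0,"y": 0,"z": 0.1,"ax": 0,"ay": 0,"az": 0},{"x": 0,"y": 0,"z": 0,"ax": 0,"ay": 0,"az": 0},{"x": 0,"y": 0,"z": 0,"ax": 0,"ay": 0,"az": 0},{"x": 0,"y": 0,"z": 0,"ax": 0,"ay": 0,"az": 0}]'

```text
time_s: 14.85
tool_pos: [0.5181, 0.0815, 0.0639]
tool_rot: [180.0, 0.0, 81.3]
force: [-2.9, 0.0, 5.5]
grip_width: 0.0353
grasp_force: 20.0
```

>>> jog_arm --motion '[{"x": 0,"y": 0,"z": 0,"ax": 0,"ay": 0,"az": 0},{"x": 0,"y": 0,"z": 0,"ax": 0,"ay": 0,"az": 0},{"x": 0,"y": 0,"z": 0,"ax": 0,"ay": 0,"az": 0},{"x": 0,"y": 0,"z": 0,"ax": 0,"ay": 0,"az": 0},{"x": 0,"y": 0,"z": -0.5,"ax": 0,"ay": 0,"az": 0}]' --claw 1

```text
time_s: 15.35
tool_pos: [0.5174, 0.0813, 0.0676]
tool_rot: [-179.9, 0.0, 81.3]
force: [-0.5, 0.6, -1.4]
grip_width: 0.0677
grasp_force: 0.0
```

>>> jog_arm --motion '[{"x": 0,"y": 0,"z": -2,"ax": 0,"ay": 0,"az": 0},{"x": 0,"y": 0,"z": -4,"ax": 0,"ay": 0,"az": 0},{"x": 0,"y": 0,"z": -4,"ax": 0,"ay": 0,"az": 0},{"x": -0.6,"y": 1,"z": -3,"ax": 0,"ay": 0,"az": 0},{"x": -1.8,"y": 2.8,"z": 0,"ax": 0,"ay": 0,"az": 0}]'

```text
time_s: 15.85
tool_pos: [0.5539, 0.0553, 0.2041]
tool_rot: [179.5, -0.0, 81.6]
force: [0.7, -0.1, 0.6]
grip_width: 0.0872
grasp_force: 0.0
```

>>> jog_arm --motion '[{"x": -2.5,"y": 4,"z": 0,"ax": 0,"ay": 0,"az": 0},{"x": -2.5,"y": 4,"z": 0,"ax": 0,"ay": 0,"az": 0},{"x": -2.2,"y": 3.5,"z": 0,"ax": 0,"ay": 0,"az": 0},{"x": -1.0,"y": 1.5,"z": 0,"ax": 0,"ay": 0,"az": 0},{"x": 0,"y": 0,"z": 0,"ax": 0,"ay": 0,"az": 0}]'

```text
time_s: 16.35
tool_pos: [0.6694, -0.0522, 0.197]
tool_rot: [-180.0, -0.0, 81.1]
force: [0.6, -0.4, -0.3]
grip_width: 0.087
grasp_force: 0.0
```

>>> jog_arm --motion '[{"x": 0,"y": 0,"z": 0,"ax": 0,"ay": 0,"az": 0},{"x": 0,"y": 0,"z": 0,"ax": 0,"ay": 0,"az": 0},{"x": 0,"y": 0,"z": 0,"ax": 0,"ay": 0,"az": 0},{"x": 0,"y": 0,"z": 0,"ax": 0,"ay": 0,"az": 0},{"x": 0,"y": 0,"z": 0,"ax": 0,"ay": 0,"az": 0}]'

```text
time_s: 16.85
tool_pos: [0.6678, -0.0482, 0.1984]
tool_rot: [180.0, 0.0, 81.4]
force: [0.4, 0.4, 0.2]
grip_width: 0.087
grasp_force: 0.0
```

```bash
python3 - <<'E'
from h import *
import cv2
a=env.read_camera('wrist')
cv2.imwrite('pics/w5.png',a[:,:,::-1])
print(env.get_obs()['tool_pos'])
E
```

```text
[ 0.66788775 -0.04838731  0.19831799]
```

View pics/w5.png

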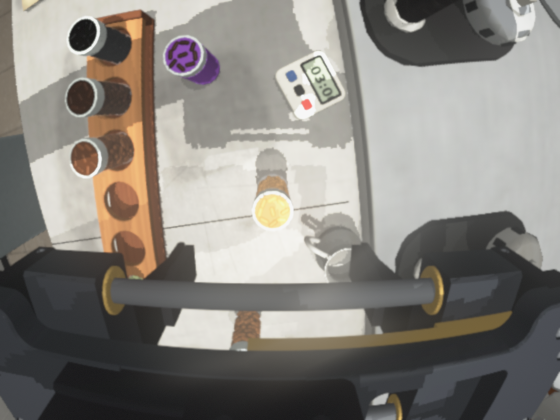

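The light tube's ring is at (272,210). The jug sits to its right, with the handle tip at about (306,218) and the rim at about (335,228), so I'll check finger clearance.

```bash
python3 - <<'E'
from h import *
p=env.camera_params('wrist');o=env.get_obs()['tool_pos'];l=ray('wrist',(272,210),.095,p);print(l.round(4),o)
t=np.radians(81.4);X=np.array([np.cos(t),np.sin(t)]);Y=np.array([np.sin(t),-np.cos(t)])
print('to tube',(l-o)[:2]@X,(l-o)[:2]@Y)
for q in [(304,216),(318,214),(325,226),(340,216),(352,228),(310,236),(324,238)]:
  d=(ray('wrist',q,.06,p)-l)[:2];print(q,(d@X*1e3).round(),(d@Y*1e3).round())
import cv2
i=cv2.imread('pics/w5.png')[180:290,240:380];cv2.imwrite('pics/c5.png',cv2.resize(i,None,fx=5,fy=5,interpolation=cv2.INTER_CUBIC))
E
```

```text
[ 0.666  -0.0503  0.095 ] [ 0.66788775 -0.04838731  0.19831799]
to tube -0.0021905475881191807 -0.001604881007208252
(304, 216) -17.0 31.0
(318, 214) -15.0 45.0
(325, 226) -27.0 52.0
(340, 216) -17.0 67.0
(352, 228) -29.0 80.0
(310, 236) -38.0 38.0
(324, 238) -40.0 52.0
```

View pics/c5.png

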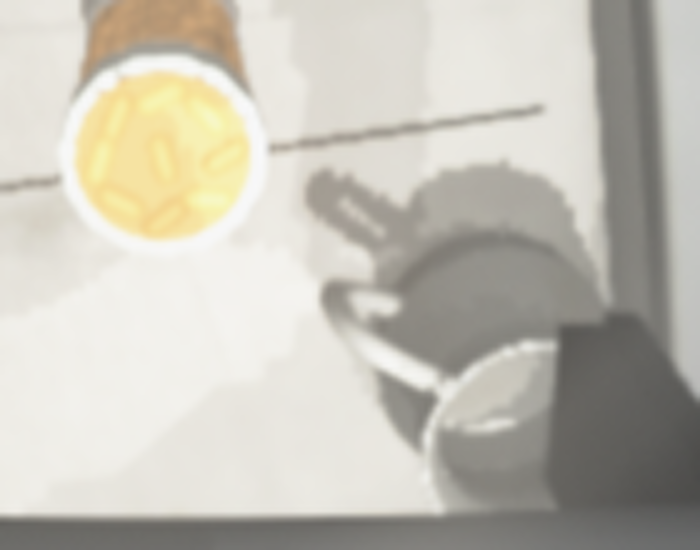

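The upper dark shape is only a shadow. The jug stays at least 28 mm to the side, so the fingers clear it.

>>> jog_arm --motion '[{"x": -0.2,"y": -0.1,"z": 3.5,"ax": 0,"ay": 0,"az": 0},{"x": 0,"y": 0,"z": 4.5,"ax": 0,"ay": 0,"az": 0},{"x": 0,"y": 0,"z": 4.4,"ax": 0,"ay": 0,"az": 0},{"x": 0,"y": 0,"z": 2.2,"ax": 0,"ay": 0,"az": 0},{"x": 0,"y": 0,"z": 0,"ax": 0,"ay": 0,"az": 0}]'

```text
time_s: 17.4
tool_pos: [0.6635, -0.0507, 0.0477]
tool_rot: [-179.6, 0.0, 81.3]
force: [-0.3, 0.2, -0.2]
grip_width: 0.0871
grasp_force: 0.0
```

>>> jog_arm --motion '[{"x": 0,"y": 0,"z": 0,"ax": 0,"ay": 0,"az": 0},{"x": 0,"y": 0,"z": 0,"ax": 0,"ay": 0,"az": 0},{"x": 0,"y": 0,"z": 0,"ax": 0,"ay": 0,"az": 0},{"x": 0,"y": 0,"z": 0,"ax": 0,"ay": 0,"az": 0},{"x": 0,"y": 0,"z": 0,"ax": 0,"ay": 0,"az": 0}]' --claw -1

```text
time_s: 17.9
tool_pos: [0.6673, -0.0506, 0.053]
tool_rot: [179.9, 0.0, 81.3]
force: [0.4, -0.1, -0.8]
grip_width: 0.0546
grasp_force: 0.0
```

>>> jog_arm --motion '[{"x": 0,"y": 0,"z": 0,"ax": 0,"ay": 0,"az": 0},{"x": 0,"y": 0,"z": 0,"ax": 0,"ay": 0,"az": 0},{"x": 0,"y": 0,"z": 0,"ax": 0,"ay": 0,"az": 0},{"x": 0,"y": 0,"z": 0,"ax": 0,"ay": 0,"az": 0},{"x": 0,"y": 0,"z": 0,"ax": 0,"ay": 0,"az": 0}]'

```text
time_s: 18.4
tool_pos: [0.6668, -0.0506, 0.0521]
tool_rot: [-180.0, 0.0, 81.3]
force: [-0.1, 0.1, 0.4]
grip_width: 0.0354
grasp_force: 20.0
```

>>> jog_arm --motion '[{"x": 0,"y": 0,"z": -3,"ax": 0,"ay": 0,"az": 0},{"x": 0,"y": 0,"z": -4,"ax": 0,"ay": 0,"az": 0},{"x": 0,"y": 0,"z": -4,"ax": 0,"ay": 0,"az": 0},{"x": -0.5,"y": -1.5,"z": -1.8,"ax": 0,"ay": 0,"az": 0},{"x": -1.2,"y": -3.2,"z": 0,"ax": 0,"ay": 0,"az": 0}]'

```text
time_s: 18.9
tool_pos: [0.6208, -0.0586, 0.1837]
tool_rot: [179.6, -0.1, 81.4]
force: [0.4, -0.0, -0.4]
grip_width: 0.0353
grasp_force: 20.0
```

>>> jog_arm --motion '[{"x": -1.6,"y": -4.3,"z": 0,"ax": 0,"ay": 0,"az": 0},{"x": -1.6,"y": -4.3,"z": 0,"ax": 0,"ay": 0,"az": 0},{"x": -1.16,"y": -3.28,"z": 0,"ax": 0,"ay": 0,"az": 0},{"x": 0,"y": 0,"z": 0,"ax": 0,"ay": 0,"az": 0},{"x": 0,"y": 0,"z": 0,"ax": 0,"ay": 0,"az": 0}]'

```text
time_s: 19.4
tool_pos: [0.4937, -0.0859, 0.1805]
tool_rot: [179.9, 0.1, 81.3]
force: [0.2, 0.9, -0.9]
grip_width: 0.0356
grasp_force: 20.0
```

>>> jog_arm --motion '[{"x": 0,"y": 0,"z": 0,"ax": 0,"ay": 0,"az": 0},{"x": 0,"y": 0,"z": 1.5,"ax": 0,"ay": 0,"az": 0},{"x": 0,"y": 0,"z": 2.5,"ax": 0,"ay": 0,"az": 0},{"x": 0,"y": 0,"z": 2.5,"ax": 0,"ay": 0,"az": 0},{"x": 0,"y": 0,"z": 0.8,"ax": 0,"ay": 0,"az": 0}]'

```text
time_s: 19.9
tool_pos: [0.4921, -0.0842, 0.1034]
tool_rot: [-179.7, -0.1, 81.4]
force: [-0.2, 0.3, -0.4]
grip_width: 0.0357
grasp_force: 20.0
```

>>> jog_arm --motion '[{"x": 0,"y": 0,"z": 0,"ax": 0,"ay": 0,"az": 0},{"x": 0,"y": 0,"z": 0,"ax": 0,"ay": 0,"az": 0},{"x": 0,"y": 0,"z": 0,"ax": 0,"ay": 0,"az": 0},{"x": 0,"y": 0,"z": 0,"ax": 0,"ay": 0,"az": 0},{"x": 0,"y": 0,"z": 0,"ax": 0,"ay": 0,"az": 0}]'

```text
time_s: 20.4
tool_pos: [0.4943, -0.0856, 0.1078]
tool_rot: [179.9, 0.0, 81.3]
force: [-0.0, -0.4, -1.0]
grip_width: 0.0356
grasp_force: 20.0
```

>>> jog_arm --motion '[{"x": 0,"y": 0,"z": 0.4,"ax": 0,"ay": 0,"az": 0},{"x": 0,"y": 0,"z": 0.4,"ax": 0,"ay": 0,"az": 0},{"x": 0,"y": 0,"z": 0.4,"ax": 0,"ay": 0,"az": 0},{"x": 0,"y": 0,"z": 0.4,"ax": 0,"ay": 0,"az": 0},{"x": 0,"y": 0,"z": 0.4,"ax": 0,"ay": 0,"az": 0}]'

```text
time_s: 20.9
tool_pos: [0.4936, -0.0854, 0.0865]
tool_rot: [-180.0, -0.0, 81.3]
force: [0.8, 0.4, -1.2]
grip_width: 0.0358
grasp_force: 20.0
```

>>> jog_arm --motion '[{"x": 0,"y": 0,"z": 0.5,"ax": 0,"ay": 0,"az": 0},{"x": 0,"y": 0,"z": 0.5,"ax": 0,"ay": 0,"az": 0},{"x": 0,"y": 0,"z": 0.5,"ax": 0,"ay": 0,"az": 0},{"x": 0,"y": 0,"z": 0.4,"ax": 0,"ay": 0,"az": 0},{"x": 0,"y": 0,"z": 0.2,"ax": 0,"ay": 0,"az": 0}]'

```text
time_s: 21.4
tool_pos: [0.4935, -0.0854, 0.0655]
tool_rot: [-180.0, -0.0, 81.3]
force: [-0.2, -0.1, -1.5]
grip_width: 0.0355
grasp_force: 20.0
```

>>> jog_arm --motion '[{"x": 0,"y": 0,"z": 0.2,"ax": 0,"ay": 0,"az": 0},{"x": 0,"y": 0,"z": 0.1,"ax": 0,"ay": 0,"az": 0},{"x": 0,"y": 0,"z": 0,"ax": 0,"ay": 0,"az": 0},{"x": 0,"y": 0,"z": 0,"ax": 0,"ay": 0,"az": 0},{"x": 0,"y": 0,"z": 0,"ax": 0,"ay": 0,"az": 0}]'

```text
time_s: 21.9
tool_pos: [0.4939, -0.0854, 0.0639]
tool_rot: [180.0, 0.0, 81.3]
force: [-2.8, 0.6, 5.3]
grip_width: 0.0354
grasp_force: 20.0
```

>>> jog_arm --motion '[{"x": 0,"y": 0,"z": 0,"ax": 0,"ay": 0,"az": 0},{"x": 0,"y": 0,"z": 0,"ax": 0,"ay": 0,"az": 0},{"x": 0,"y": 0,"z": 0,"ax": 0,"ay": 0,"az": 0},{"x": 0,"y": 0,"z": 0,"ax": 0,"ay": 0,"az": 0},{"x": 0,"y": 0,"z": -0.5,"ax": 0,"ay": 0,"az": 0}]' --claw 1

```text
time_s: 22.4
tool_pos: [0.4931, -0.0853, 0.0676]
tool_rot: [-179.9, -0.0, 81.3]
force: [0.0, -0.1, 0.1]
grip_width: 0.0679
grasp_force: 0.0
```

>>> jog_arm --motion '[{"x": 0,"y": 0,"z": -2,"ax": 0,"ay": 0,"az": 0},{"x": 0,"y": 0,"z": -4,"ax": 0,"ay": 0,"az": 0},{"x": 0,"y": 0,"z": -4,"ax": 0,"ay": 0,"az": 0},{"x": -0.8,"y": 1,"z": -3,"ax": 0,"ay": 0,"az": 0},{"x": -2,"y": 2.5,"z": 0,"ax": 0,"ay": 0,"az": 0}]'

```text
time_s: 22.9
tool_pos: [0.5268, -0.117, 0.204]
tool_rot: [179.5, 0.2, 81.5]
force: [0.7, 1.0, 0.5]
grip_width: 0.0866
grasp_force: 0.0
```

>>> jog_arm --motion '[{"x": -3,"y": 3.6,"z": 0,"ax": 0,"ay": 0,"az": 0},{"x": -3,"y": 3.6,"z": 0,"ax": 0,"ay": 0,"az": 0},{"x": -2.15,"y": 2.7,"z": 0,"ax": 0,"ay": 0,"az": 0},{"x": 0,"y": 0,"z": 0,"ax": 0,"ay": 0,"az": 0},{"x": 0,"y": 0,"z": 0,"ax": 0,"ay": 0,"az": 0}]'

```text
time_s: 23.4
tool_pos: [0.6096, -0.2138, 0.1974]
tool_rot: [-179.9, -0.1, 81.3]
force: [-0.8, 0.3, 0.3]
grip_width: 0.0871
grasp_force: 0.0
```

>>> jog_arm --motion '[{"x": 0,"y": 0,"z": 0,"ax": 0,"ay": 0,"az": 0},{"x": 0,"y": 0,"z": 0,"ax": 0,"ay": 0,"az": 0},{"x": 0,"y": 0,"z": 0,"ax": 0,"ay": 0,"az": 0},{"x": 0,"y": 0,"z": 0,"ax": 0,"ay": 0,"az": 0},{"x": 0,"y": 0,"z": 0,"ax": 0,"ay": 0,"az": 0}]'

```text
time_s: 23.9
tool_pos: [0.6096, -0.2137, 0.1984]
tool_rot: [180.0, 0.0, 81.3]
force: [-0.5, -0.9, -0.7]
grip_width: 0.0867
grasp_force: 0.0
```

```bash
python3 - <<'E'
from h import *
import cv2
a=env.read_camera('wrist')
cv2.imwrite('pics/w6.png',a[:,:,::-1])
print(env.get_obs()['tool_pos'])
E
```

```text
[ 0.60961305 -0.21377485  0.198276  ]
```

View pics/w6.png

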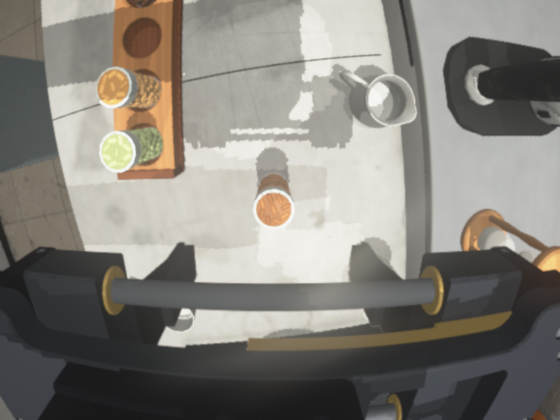

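The light tube stands next to green. The medium tube's ring is at (274,208), almost centred.

>>> jog_arm --motion '[{"x": -0.05,"y": 0,"z": 3.5,"ax": 0,"ay": 0,"az": 0},{"x": 0,"y": 0,"z": 4.5,"ax": 0,"ay": 0,"az": 0},{"x": 0,"y": 0,"z": 4.4,"ax": 0,"ay": 0,"az": 0},{"x": 0,"y": 0,"z": 2.2,"ax": 0,"ay": 0,"az": 0},{"x": 0,"y": 0,"z": 0,"ax": 0,"ay": 0,"az": 0}]'

```text
time_s: 24.45
tool_pos: [0.6064, -0.2137, 0.0479]
tool_rot: [-179.6, -0.1, 81.3]
force: [-0.7, -0.4, 0.9]
grip_width: 0.087
grasp_force: 0.0
```

>>> jog_arm --motion '[{"x": 0,"y": 0,"z": 0,"ax": 0,"ay": 0,"az": 0},{"x": 0,"y": 0,"z": 0,"ax": 0,"ay": 0,"az": 0},{"x": 0,"y": 0,"z": 0,"ax": 0,"ay": 0,"az": 0},{"x": 0,"y": 0,"z": 0,"ax": 0,"ay": 0,"az": 0},{"x": 0,"y": 0,"z": 0,"ax": 0,"ay": 0,"az": 0}]' --claw -1

```text
time_s: 24.95
tool_pos: [0.6101, -0.2146, 0.0529]
tool_rot: [179.9, 0.0, 81.3]
force: [0.2, -0.4, -0.3]
grip_width: 0.0552
grasp_force: 0.0
```

>>> jog_arm --motion '[{"x": 0,"y": 0,"z": 0,"ax": 0,"ay": 0,"az": 0},{"x": 0,"y": 0,"z": 0,"ax": 0,"ay": 0,"az": 0},{"x": 0,"y": 0,"z": 0,"ax": 0,"ay": 0,"az": 0},{"x": 0,"y": 0,"z": 0,"ax": 0,"ay": 0,"az": 0},{"x": 0,"y": 0,"z": 0,"ax": 0,"ay": 0,"az": 0}]'

```text
time_s: 25.45
tool_pos: [0.6096, -0.2144, 0.0521]
tool_rot: [-180.0, 0.0, 81.3]
force: [0.2, 0.6, 1.8]
grip_width: 0.0358
grasp_force: 20.0
```

>>> jog_arm --motion '[{"x": 0,"y": 0,"z": -3,"ax": 0,"ay": 0,"az": 0},{"x": 0,"y": 0,"z": -4,"ax": 0,"ay": 0,"az": 0},{"x": 0,"y": 0,"z": -4,"ax": 0,"ay": 0,"az": 0},{"x": 1.2,"y": -1,"z": -1.8,"ax": 0,"ay": 0,"az": 0},{"x": 2.8,"y": -2.3,"z": 0,"ax": 0,"ay": 0,"az": 0}]'

```text
time_s: 25.95
tool_pos: [0.5854, -0.1728, 0.1833]
tool_rot: [179.6, 0.1, 81.1]
force: [0.3, 0.7, -0.7]
grip_width: 0.0356
grasp_force: 20.0
```

>>> jog_arm --motion '[{"x": 3.7,"y": -3,"z": 0,"ax": 0,"ay": 0,"az": 0},{"x": 3.7,"y": -3,"z": 0,"ax": 0,"ay": 0,"az": 0},{"x": 3.2,"y": -2.5,"z": 0,"ax": 0,"ay": 0,"az": 0},{"x": 2.0,"y": -1.6,"z": 0,"ax": 0,"ay": 0,"az": 0},{"x": 0,"y": 0,"z": 0,"ax": 0,"ay": 0,"az": 0}]'

```text
time_s: 26.45
tool_pos: [0.5004, -0.0258, 0.1801]
tool_rot: [-180.0, 0.1, 81.7]
force: [0.6, -0.0, -1.1]
grip_width: 0.0354
grasp_force: 20.0
```

>>> jog_arm --motion '[{"x": 0,"y": 0,"z": 0,"ax": 0,"ay": 0,"az": 0},{"x": 0,"y": 0,"z": 0,"ax": 0,"ay": 0,"az": 0},{"x": 0,"y": 0,"z": 0,"ax": 0,"ay": 0,"az": 0},{"x": 0,"y": 0,"z": 0,"ax": 0,"ay": 0,"az": 0},{"x": 0,"y": 0,"z": 0,"ax": 0,"ay": 0,"az": 0}]'

```text
time_s: 26.95
tool_pos: [0.5023, -0.0305, 0.1798]
tool_rot: [-180.0, -0.0, 81.3]
force: [-0.4, -0.1, -1.3]
grip_width: 0.0353
grasp_force: 20.0
```

>>> jog_arm --motion '[{"x": 0.05,"y": 0,"z": 1.5,"ax": 0,"ay": 0,"az": 0},{"x": 0,"y": 0,"z": 2.5,"ax": 0,"ay": 0,"az": 0},{"x": 0,"y": 0,"z": 2.0,"ax": 0,"ay": 0,"az": 0},{"x": 0,"y": 0,"z": 1.2,"ax": 0,"ay": 0,"az": 0},{"x": 0,"y": 0,"z": 0.2,"ax": 0,"ay": 0,"az": 0}]'

```text
time_s: 27.45
tool_pos: [0.5008, -0.0294, 0.1039]
tool_rot: [-179.8, -0.0, 81.3]
force: [0.2, 0.2, -1.9]
grip_width: 0.0356
grasp_force: 20.0
```

>>> jog_arm --motion '[{"x": 0,"y": 0,"z": 0.2,"ax": 0,"ay": 0,"az": 0},{"x": 0,"y": 0,"z": 0.4,"ax": 0,"ay": 0,"az": 0},{"x": 0,"y": 0,"z": 0.4,"ax": 0,"ay": 0,"az": 0},{"x": 0,"y": 0,"z": 0.4,"ax": 0,"ay": 0,"az": 0},{"x": 0,"y": 0,"z": 0.4,"ax": 0,"ay": 0,"az": 0}]'

```text
time_s: 27.95
tool_pos: [0.5024, -0.0297, 0.088]
tool_rot: [180.0, 0.0, 81.3]
force: [-0.2, 0.2, -0.3]
grip_width: 0.0358
grasp_force: 20.0
```

>>> jog_arm --motion '[{"x": 0,"y": 0,"z": 0.5,"ax": 0,"ay": 0,"az": 0},{"x": 0,"y": 0,"z": 0.5,"ax": 0,"ay": 0,"az": 0},{"x": 0,"y": 0,"z": 0.5,"ax": 0,"ay": 0,"az": 0},{"x": 0,"y": 0,"z": 0.4,"ax": 0,"ay": 0,"az": 0},{"x": 0,"y": 0,"z": 0.2,"ax": 0,"ay": 0,"az": 0}]'

```text
time_s: 28.45
tool_pos: [0.502, -0.0295, 0.0665]
tool_rot: [-180.0, 0.0, 81.3]
force: [-0.4, 0.6, -1.0]
grip_width: 0.0356
grasp_force: 20.0
```

>>> jog_arm --motion '[{"x": 0,"y": 0,"z": 0.2,"ax": 0,"ay": 0,"az": 0},{"x": 0,"y": 0,"z": 0.1,"ax": 0,"ay": 0,"az": 0},{"x": 0,"y": 0,"z": 0,"ax": 0,"ay": 0,"az": 0},{"x": 0,"y": 0,"z": 0,"ax": 0,"ay": 0,"az": 0},{"x": 0,"y": 0,"z": 0,"ax": 0,"ay": 0,"az": 0}]'

```text
time_s: 28.95
tool_pos: [0.5024, -0.0296, 0.0641]
tool_rot: [180.0, 0.0, 81.3]
force: [0.7, -0.1, -1.1]
grip_width: 0.0358
grasp_force: 20.0
```

>>> jog_arm --motion '[{"x": 0,"y": 0,"z": 0.1,"ax": 0,"ay": 0,"az": 0},{"x": 0,"y": 0,"z": 0.05,"ax": 0,"ay": 0,"az": 0},{"x": 0,"y": 0,"z": 0,"ax": 0,"ay": 0,"az": 0},{"x": 0,"y": 0,"z": 0,"ax": 0,"ay": 0,"az": 0},{"x": 0,"y": 0,"z": 0,"ax": 0,"ay": 0,"az": 0}]'

```text
time_s: 29.45
tool_pos: [0.5026, -0.0296, 0.0639]
tool_rot: [180.0, 0.1, 81.3]
force: [-3.2, -0.1, 9.5]
grip_width: 0.0351
grasp_force: 20.0
```

>>> jog_arm --motion '[{"x": 0,"y": 0,"z": 0,"ax": 0,"ay": 0,"az": 0},{"x": 0,"y": 0,"z": 0,"ax": 0,"ay": 0,"az": 0},{"x": 0,"y": 0,"z": 0,"ax": 0,"ay": 0,"az": 0},{"x": 0,"y": 0,"z": 0,"ax": 0,"ay": 0,"az": 0},{"x": 0,"y": 0,"z": -0.5,"ax": 0,"ay": 0,"az": 0}]' --claw 1

```text
time_s: 29.95
tool_pos: [0.5016, -0.0296, 0.067]
tool_rot: [-179.9, -0.0, 81.3]
force: [0.5, -0.2, 0.1]
grip_width: 0.0675
grasp_force: 0.0
```

>>> jog_arm --motion '[{"x": 0,"y": 0,"z": -2,"ax": 0,"ay": 0,"az": 0},{"x": 0,"y": 0,"z": -4,"ax": 0,"ay": 0,"az": 0},{"x": 0,"y": 0,"z": -4,"ax": 0,"ay": 0,"az": 0},{"x": -1,"y": 0,"z": -4,"ax": 0,"ay": 0,"az": 0},{"x": -4,"y": 0,"z": 0,"ax": 0,"ay": 0,"az": 0}]'

```text
time_s: 30.45
tool_pos: [0.4992, -0.0748, 0.2141]
tool_rot: [179.3, -0.0, 81.8]
force: [1.8, -0.3, 0.0]
grip_width: 0.0868
grasp_force: 0.0
```

>>> jog_arm --motion '[{"x": -4.5,"y": 0,"z": 0,"ax": 0,"ay": 0,"az": 0},{"x": -4.5,"y": 0,"z": 0,"ax": 0,"ay": 0,"az": 0},{"x": -4.5,"y": 0,"z": 0,"ax": 0,"ay": 0,"az": 0},{"x": -2,"y": 0,"z": 0,"ax": 0,"ay": 0,"az": 0},{"x": 0,"y": 0,"z": 0,"ax": 0,"ay": 0,"az": 0}]'

```text
time_s: 30.95
tool_pos: [0.4699, -0.2364, 0.2074]
tool_rot: [-180.0, 0.0, 80.9]
force: [0.3, 0.6, 0.1]
grip_width: 0.0874
grasp_force: 0.0
```

```bash
python3 - <<'E'
from h import *
import cv2
w=env.read_camera('wrist');s=env.read_camera('scene')
b=cv2.resize(s[140:300,140:400,::-1],(780,480),interpolation=cv2.INTER_CUBIC)
b[:250,:]=b[:250,:]
cv2.imwrite('pics/f1.png',b);cv2.imwrite('pics/w7.png',w[:,:,::-1])
print(env.get_obs()['tool_pos'],env.get_obs()['time_s'])
E
```

```text
[ 0.4714782  -0.23170642  0.20762206] 31.05
```

View pics/f1.png

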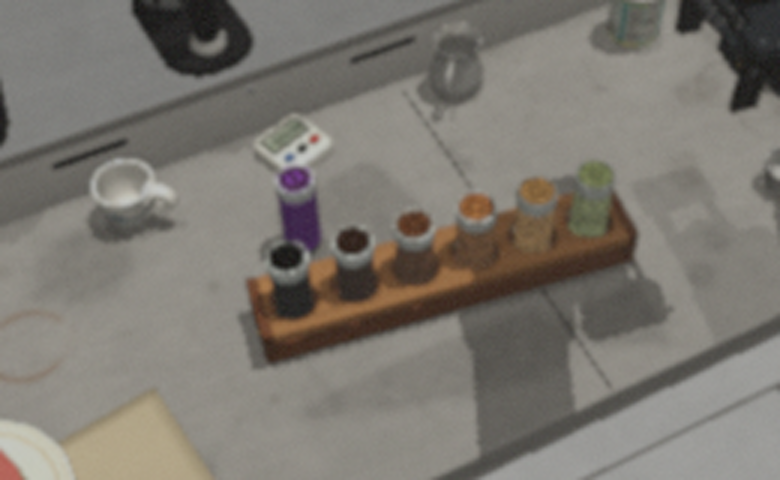

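View pics/w7.png

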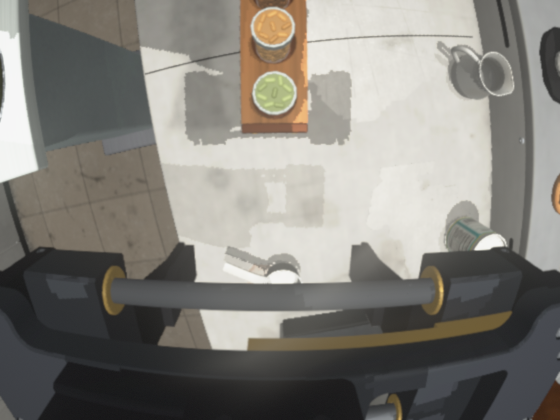

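The scene crop shows all six tubes upright at one height. From right to left they run green (592,180), light (537,190), medium (476,210), full (413,225), dark (352,240) and black (288,260). The bystanders and the purple tube look undisturbed, and the gripper is clear.

```bash
python3 -c "
from cell import env
print(env.sign_off())"
```

```text
the job is handed in; nothing more can be done
None
```

The four loose tubes now stand upright on the rack's base board, so the row reads green, light, medium, full, dark, black; the end tubes, timer, jug and scoop were left alone, and the job was handed in at about 31 s (no verdict was returned).

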